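# Close the filter holder crisscross

## Robot

A 6-joint arm with a two-finger parallel gripper is mounted at the origin on the work surface. World frame = base frame: x ahead of the robot, y to its left, z up, the work surface at z = 0. Lengths are in m, angles in degrees, forces in N, time in s.
With the tool pointing down it reaches from about 0.3 to 0.75 m from the base axis. Payload 8.5 kg.
Tool frame: the origin (TCP) lies on the centre line of the jaws, within the pads' length; the fingertips stand env.tips_ahead ahead of it and the grasp point (between the pads) lies 8 mm behind it (env.tips_ahead is the distance from the TCP to the fingertips, in m); z points along the fingers, y is the direction in which the jaws open and shut (so a half turn about z gives the same grasp; the last joint's range is limited). The gripper opens to 85 mm and grips with 20 to 120 N. Pads are 22 mm wide; open, the fingers measure 114 mm over their backs; the gripper's body (76 mm by 85 mm) begins 54 mm behind the grasp point. The pads swing forward as they close: fully open they stand 13 mm farther back than shut.
Start: joints at [-87.393, 21.807, 74.336, -0, 83.858, -12.336], TCP at [0.142, -0.531, 0.242] pointing down, gripper open.
Joint ranges: [-178.18, 178.18], [-50.72, 133.34], [12.68, 142.11], [-81.47, 261.47], [9.98, 163.14], [-165.26, 165.26]. Speed limits (degrees/s): [136.94, 136.94, 180, 180, 180, 180].

## Interface

Orientations are given as a 3x3 rotation matrix whose columns are the frame's x, y, z axes.
In Python, from rig import env gives the robot as it stands.
- The arm moves only by the tool servo_tool, never from a script. Its argument "commands" is a list of rows, each an object with "linear": the shift along the tool's x, y, z in mm, a list of three; "angular": the turn, a rotation vector about the tool's x, y, z in degrees, a list of three; "gripper": the opening, from -1 (shut) to 1 (fully open). In form: [{"linear": [x, y, z], "angular": [rx, ry, rz], "gripper": gripper}, ...]. A call has 1 to 20 rows; each row is the pose to reach, as a shift and turn from the pose commanded when the call began, along the tool's axes at that moment; what a row does not reach only later rows make up. A row lasts 1/10 s, in which the tool goes at most 50 mm and 8.59 degrees, less where a joint would pass 70% of its speed; a pose out of reach is approached as far as the arm can. A call with a gripper value outside its range is refused whole. The fingers move at their own pace and stop on an object; "force" is the grip in N (left out, the last holds). Time passes only in rows, so rows that repeat a pose let the fingers close. It gives the time, the measured TCP pose, the force and the opening at its end, in the units of the state.
- env.observe(): the state, without advancing time (a new reading comes with each control period).
- env.get_image(name): name is "scene" or "top" or "wrist"; returns a dict with "frame" (480x640x3 uint8, blue, green, red), "fx", "fy", "cx", "cy" (pixels), "cam_to_world" (4x4, takes a point from camera to world coordinates); the wrist camera has in their place "T_tool_cam" (4x4, takes a point from camera to tool coordinates, whose origin is the TCP and whose axes are the flange's). Camera axes: x right, y up, looking along -z (the intrinsics and any distortion apply to the point x, -y, -z); pixel columns grow to the right and rows downward; lengths in m; the calibration is good to about 2 mm. A picture is of the moment at which its call begins: read the wrist's pose just before it. There is no depth.
- env.close_job(): hands the job in, once; it reports no verdict.
Trained networks look in a picture, given as the dict that the camera call returned (one of the last four; its "shot" number tells which), for a name from the list of things; names that differ only in an ending like _2 or _b are one class to them, and where a whole thing is asked for, a point or a joint stands for the part that bears it (a point fixed in the world has none). Each returns a list of dicts, best first, with "confidence" (0 to 1); they miss things now and then, are a little off and sometimes report something else, mostly with a low value. They report only what shows in the picture. A call takes as long as a camera call.
- env.trace(picture, query): "pixels" (480x640 bool, what is visible of it) and "extent" ([left, top, right, bottom] in pixels, round what is visible of it).
The state is a dict: "time_s": time; "q": joint angles; "qvel": joint speeds; "joint_efforts": joint torques, N m; "position": TCP position; "tool_rot": TCP orientation; "ft_force": force on the tool from outside, world axes, zero at the start; "wrist_torque": the same for the moment, N m; "grip_width": finger opening in m.
Only numpy, scipy, OpenCV 4.12 (cv2) and the standard library are available. Lean on these libraries where they do the work, as an engineer would, in place of code of your own. Each camera call takes 0.05 s, during which the arm holds its last target.

## Task

Finish closing the steel filter holder by tightening its four blue wing knobs clockwise in two passes. Someone has already turned one opposite pair halfway: first turn the two loose knobs to the yellow halfway mark as well, then go round crisscross, turning one knob fully to the green mark, next the one opposite it, then the remaining two. Leave the flask, the beaker and the spare knob on the bench where they stand.

Things in the scene. Friction and masses are not known exactly. Their poses are not given: they have to be found in the camera images.
- holder: Fixed round steel filter holder on feet, 270 mm across, top face 56 mm above the bench. Origin on the bench under its centre, z up. Four blue wing knobs on top, vertical axes 90 mm from the centre along the holder's +x (knob_a), +y (b), -x (c), -y (d): a-c and b-d are opposite. Capped inlet at the centre, 36 mm across, top 90 mm above the bench. Painted marks by each knob: black, yellow, green.
- knob_a (a joint): Blue wing knob, +x side, starts loose (0-0.2). Upright blade 46 mm long, 14 thick, 68 to 106 above the bench, centred on the axis, over a 34 mm disc; white stripe on one half = pointer. Stays where left (0.15 N m friction). Rad, clockwise from above: 0 loose (pointer outward, black mark), 1.047 halfway (yellow), 2.094 tight (green, hard stop). Pointer azimuth in holder frame: 0 deg minus value.
- knob_b (a joint): Blue wing knob, +y side, starts halfway (0.95-1.12). Upright blade 46 mm long, 14 thick, 68 to 106 above the bench, centred on the axis, over a 34 mm disc; white stripe on one half = pointer. Stays where left (0.15 N m friction). Rad, clockwise from above: 0 loose (pointer outward, black mark), 1.047 halfway (yellow), 2.094 tight (green, hard stop). Pointer azimuth in holder frame: 90 deg minus value.
- knob_c (a joint): Blue wing knob, -x side, starts loose (0-0.2). Upright blade 46 mm long, 14 thick, 68 to 106 above the bench, centred on the axis, over a 34 mm disc; white stripe on one half = pointer. Stays where left (0.15 N m friction). Rad, clockwise from above: 0 loose (pointer outward, black mark), 1.047 halfway (yellow), 2.094 tight (green, hard stop). Pointer azimuth in holder frame: 180 deg minus value.
- knob_d (a joint): Blue wing knob, -y side, starts halfway (0.95-1.12). Upright blade 46 mm long, 14 thick, 68 to 106 above the bench, centred on the axis, over a 34 mm disc; white stripe on one half = pointer. Stays where left (0.15 N m friction). Rad, clockwise from above: 0 loose (pointer outward, black mark), 1.047 halfway (yellow), 2.094 tight (green, hard stop). Pointer azimuth in holder frame: 270 deg minus value.
- flask: Bystander: stoppered conical glass flask, 86 mm across at the foot, 130 mm high, loose. Origin at the centre of its underside.
- beaker: Bystander: empty glass beaker, 70 mm across, 90 mm high, loose. Origin at the centre of its underside.
- spare: Bystander: a spare blue wing knob, same shape as the others, 46 mm high, standing loose on the bench beside the holder. Origin at the centre of its underside.

How it is judged (in metres and radians):
On the way, in this order (a step that is already met when the one before it is completed fails the run):
1. first pass: all four knobs about halfway (0.75 to 1.4 rad) (value of joint knob_a between 0.75 and 1.4 rad and value of joint knob_b between 0.75 and 1.4 rad and value of joint knob_c between 0.75 and 1.4 rad and value of joint knob_d between 0.75 and 1.4 rad), for 0.2 s.
2. second pass: one opposite pair tight (over 1.85 rad) while the other two knobs are still about halfway (((value of joint each of knob_a, knob_c above 1.85 rad and value of joint each of knob_b, knob_d below 1.4 rad) or (value of joint each of knob_b, knob_d above 1.85 rad and value of joint each of knob_a, knob_c below 1.4 rad))), for 0.2 s.
At the end, for the whole second after the job is handed in: All four knobs fully tight, pointers at the green mark (each over 1.85 rad; the stop is at 2.094), and the flask, beaker and spare knob within 20 mm of where they stood and upright (value of joint each of knob_a, knob_b, knob_c, knob_d above 1.85 rad and distance of each of flask, beaker, spare from where it was at the start of the episode below 0.02 m); the robot touches nothing.
It fails at once if a knob turned well past halfway (over 1.5 rad) while another is still short of halfway (under 0.75 rad) (value of joint any of knob_a, knob_b, knob_c, knob_d above 1.5 rad and value of joint any of knob_a, knob_c, knob_b, knob_d below 0.75 rad).
It fails at once if two neighbouring knobs turned well past halfway (over 1.5 rad) before the one opposite either of them is tight (1.85 rad) ((value of joint each of knob_a, knob_b above 1.5 rad and value of joint each of knob_c, knob_d below 1.85 rad) or (value of joint each of knob_b, knob_c above 1.5 rad and value of joint each of knob_a, knob_d below 1.85 rad) or (value of joint each of knob_c, knob_d above 1.5 rad and value of joint each of knob_a, knob_b below 1.85 rad) or (value of joint each of knob_d, knob_a above 1.5 rad and value of joint each of knob_b, knob_c below 1.85 rad)).
It fails at once if the flask, beaker or spare knob moved over 20 mm or tipped over 20 degrees (distance of any of flask, beaker, spare from where it was at the start of the episode above 0.02 m or angle between any of flask, beaker, spare's own z axis and vertical above 0.35 rad).
It also fails if it takes over 72 s, if anything falls off the work surface, if the arm or the gripper's body presses on something with over 40 N, if the wrist force passes 120 N, or if a joint passes its speed limit or range.

## Working session

There is one attempt and no reset: what is moved stays moved. The work goes in short steps, Python scripts to look and compute and a tool call to move; the robot and the scene stay as the last step left them, time stands still between calls to the robot, and variables do not carry over. Pictures are saved under pics/ and viewed, and the job is handed in when it is done.

Besides the shell and the picture viewer there is one more tool, called after "Emit:" as name([rows], argument=value, ...), one row to a line, values as JSON. servo_tool: Moves the arm, as the interface text tells. Its arguments: {"type":"object","properties":{"commands":{"type":"array","items":{"type":"object","properties":{"linear":{"type":"array","items":{"type":"number"}},"angular":{"type":"array","items":{"type":"number"}},"gripper":{"type":"number"}}}},"force":{"type":"number"}},"required":["commands"]}

```bash
ls; mkdir -p pics
python3 - <<'E'
from rig import env
import cv2
print(env.observe()); print(env.tips_ahead)
for n in ["scene","top"]:
    p=env.get_image(n); cv2.imwrite(f"pics/{n}0.png",p["frame"]); print(n,p["fx"],p["fy"],p["cx"],p["cy"],p["cam_to_world"],p["shot"], [k for k in p])
    for q in ["holder","knob_a","flask","beaker","spare"]:
        for r in env.trace(p,q): print(q,r["confidence"],r["extent"],r["pixels"].sum())
E
```

```text
pics
{'time_s': 0.0, 'q': array([-8.73948472e+01,  2.18400055e+01,  7.43850862e+01,  1.82401902e-03,
        8.38586896e+01, -1.23360706e+01]), 'qvel': array([-0.05494791,  0.02711068, -0.09790824,  0.00385215, -0.08006695,
       -0.0542572 ]), 'joint_efforts': array([ 3.94230728e-04, -4.48458195e+01, -2.31276548e+01, -2.20934990e-04,
        4.68399347e-03, -5.80576781e-06]), 'position': array([ 0.14179508, -0.53111605,  0.24171904]), 'tool_rot': array([[ 9.66191717e-01,  2.57824680e-01, -3.48441388e-05],
       [ 2.57824453e-01, -9.66190671e-01,  1.46218767e-03],
       [ 3.43321987e-04, -1.42173729e-03, -9.99998930e-01]]), 'ft_force': array([-0.2423611 ,  1.011959  , -0.43037231]), 'wrist_torque': array([-0.05504752,  0.02526948,  0.04332259]), 'grip_width': 0.08559086069160111}
0.011
scene 471.27256337799014 471.27256337799014 314.6299509784247 246.70626241676837 [[ 0.69011904 -0.54942725  0.47102591  1.01720691]
 [ 0.72363353  0.51534786 -0.45909814 -0.4843592 ]
 [ 0.00949883  0.6576825   0.75323535  0.86284043]
 [ 0.          0.          0.          1.        ]] 1 ['frame', 'f
[... 542 characters left out ...]
4612457406 241.32131823196602 [[ 0.0075879   0.99642174 -0.08417923  0.44773421]
 [-0.99995776  0.00799748  0.00452933  0.00755632]
 [ 0.00518635  0.08414131  0.99644034  1.20373954]
 [ 0.          0.          0.          1.        ]] 2 ['frame', 'fx', 'fy', 'cx', 'cy', 'cam_to_world', 'shot']
holder 0.56 [283.4, 160.3, 404.9, 281.8] 11434
knob_a 0.78 [330.5, 249.3, 353.0, 264.3] 212
knob_a 0.6 [336.6, 169.6, 358.9, 186.8] 239
knob_a 0.58 [292.3, 207.6, 313.7, 220.9] 208
knob_a 0.55 [372.7, 216.4, 394.9, 226.7] 201
flask 0.79 [134.8, 193.3, 178.1, 231.3] 1175
flask 0.41 [475.1, 179.2, 515.5, 209.8] 1028
beaker 0.88 [474.2, 176.8, 517.9, 211.5] 1021
spare 0.67 [477.2, 281.4, 498.0, 293.3] 213
```

Run:
```python
import cv2
a=cv2.imread("pics/top0.png")[140:310,265:425]
cv2.imwrite("pics/topc.png",cv2.resize(a,None,fx=3.5,fy=3.5,interpolation=cv2.INTER_CUBIC))
a=cv2.imread("pics/scene0.png")[220:360,240:400]
cv2.imwrite("pics/scenec.png",cv2.resize(a,None,fx=4,fy=4,interpolation=cv2.INTER_CUBIC))
```

```text
(no output)
```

View pics/top0.png

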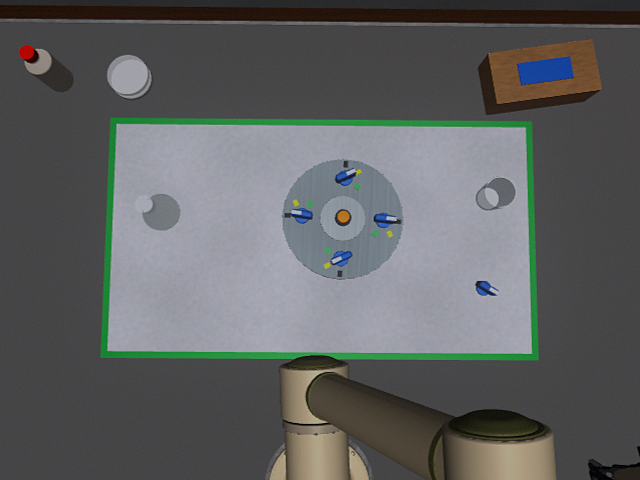

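```bash
sleep 1
```

```text
(no output)
```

View pics/topc.png

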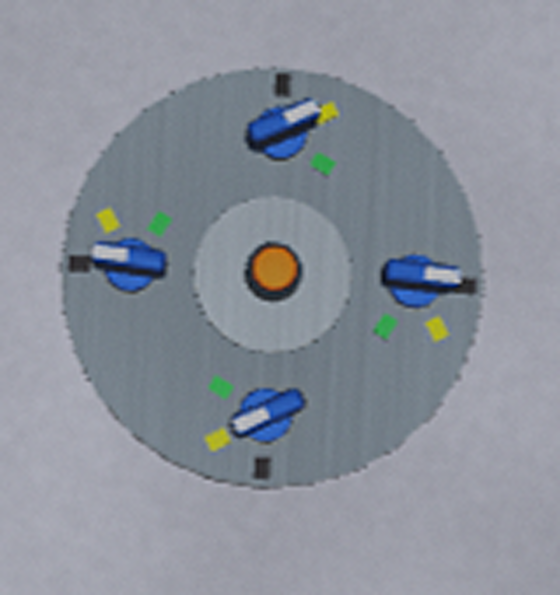

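View pics/scenec.png

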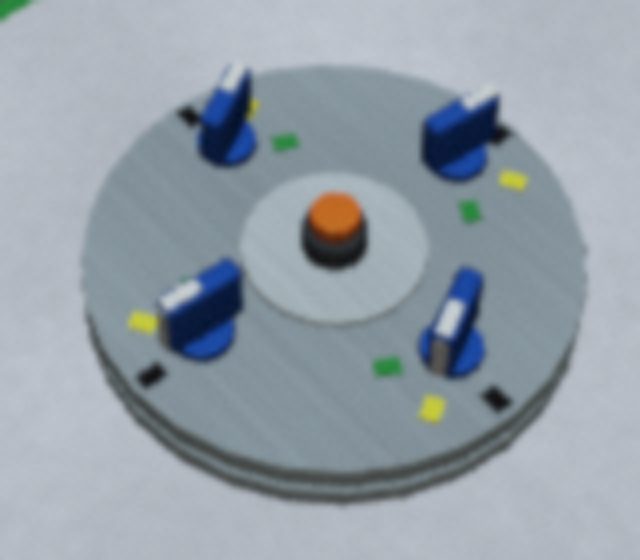

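View pics/scene0.png

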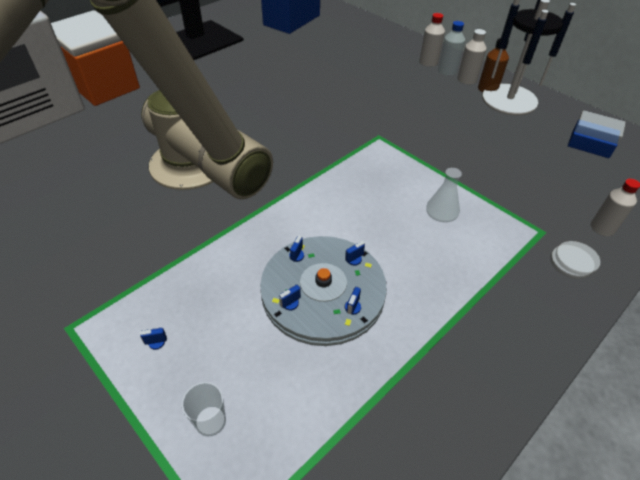

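The top view shows the holder at about px (343,218). Its left (302,215) and right (386,220) knobs have pointers at black, so they are loose. The far (346,177) and near (341,258) knobs are at yellow. I'll fit the holder pose from the marks.

```bash
cat > h.py <<'E'
import numpy as np, cv2
from rig import env
def ray(p,uv,z,M=None):
    M=p["cam_to_world"] if M is None else M
    u,v=uv
    d=M[:3,:3]@np.array([(u-p["cx"])/p["fx"],-(v-p["cy"])/p["fy"],-1.0])
    o=M[:3,3]; return o+d*(z-o[2])/d[2]
def proj(p,X,M=None):
    M=p["cam_to_world"] if M is None else M
    c=np.linalg.inv(M)@np.append(X,1); return np.array([p["cx"]+p["fx"]*c[0]/-c[2], p["cy"]-p["fy"]*c[1]/-c[2]])
def blobs(p,hsvlo,hsvhi,roi,amin=4):
    h=cv2.cvtColor(p["frame"],cv2.COLOR_BGR2HSV); m=cv2.inRange(h,hsvlo,hsvhi)
    r=np.zeros_like(m); x0,y0,x1,y1=roi; r[y0:y1,x0:x1]=m[y0:y1,x0:x1]
    n,l,s,c=cv2.connectedComponentsWithStats(r); return [(s[i,4],c[i]) for i in range(1,n) if s[i,4]>=amin]
E
python3 - <<'E'
from h import *
for n,roi in [("top",(280,155,410,285)),("scene",(255,230,392,350))]:
    p=env.get_image(n)
    for name,lo,hi,z in [("yel",(22,120,100),(35,255,255),.056),("grn",(45,100,60),(75,255,255),.056),("orange",(5,150,100),(20,255,255),.09),("black",(0,0,0),(180,255,60),.056)]:
        for a,c in blobs(p,lo,hi,roi): print(n,name,a,c.round(1),ray(p,c,z)[:2].round(4))
    if 1:
        for r in env.trace(p,"knob_a"):
            m=r["pixels"].astype(np.uint8); M=cv2.moments(m,True); c=(M["m10"]/M["m00"],M["m01"]/M["m00"])
            white=(p["frame"].min(2)>140)&(r["pixels"]>0)
            print(n,"knob",r["confidence"],np.round(c,1),ray(p,c,.09)[:2].round(4),"white",white.sum(), ray(p,np.argwhere(white).mean(0)[::-1],.106)[:2].round(4) if white.any() else None)
    for r in env.trace(p,"holder")[:1]:
        cs=max(cv2.findContours(r["pixels"].astype(np.uint8),0,1)[0],key=cv2.contourArea)
        if n=="top":
            P=np.array([ray(p,c[0],.056)[:2] for c in cs]);A=np.c_[2*P,np.ones(len(P))];s=np.linalg.lstsq(A,(P**2).sum(1),rcond=None)[0];print("circle",s[:2],np.sqrt(s[2]+s[0]**2+s[1]**2))
    for q in ["flask","beaker","spare"]:
        r=env.trace(p,q)[0]; print(n,q,r["extent"],ray(p,((r["extent"][0]+r["extent"][2])/2,(r["extent"][1]+r["extent"][3])/2),0.03).round(3))
E
```

```text
top yel 19 [358.1 171.6] [ 0.7024 -0.0818]
top yel 26 [295.5 202.5] [0.6312 0.0579]
top yel 25 [389.4 233.6] [ 0.5632 -0.1517]
top yel 29 [326.7 265.2] [ 0.4918 -0.0127]
top grn 28 [356.8 186.3] [ 0.6691 -0.0789]
top grn 27 [310.2 203.5] [0.6293 0.025 ]
top grn 28 [374.6 232.8] [ 0.5646 -0.1188]
top grn 29 [327.7 250.2] [ 0.5251 -0.0147]
top orange 126 [343.  216.4] [ 0.5964 -0.0466]
top black 19 [345.1 163.4] [ 0.7209 -0.0526]
top black 41 [344.6 178.4] [ 0.6868 -0.0516]
top black 19 [287.1 214.6] [0.6038 0.0763]
top black 26 [301.7 216.6] [0.5996 0.0437]
top black 45 [341.3 221.8] [ 0.5887 -0.0445]
top black 48 [387.2 221.2] [ 0.591  -0.1468]
top black 16 [339.1 272.9] [ 0.4751 -0.0402]
top knob 0.81 [301.3 215. ] [0.5986 0.0435] white 31 [0.6033 0.0554]
top knob 0.76 [346.2 176.5] [ 0.6839 -0.0532] white 30 [ 0.6914 -0.0618]
top knob 0.73 [384.4 219.9] [ 0.5894 -0.1361] white 29 [ 0.5914 -0.1482]
top knob 0.69 [340.7 258. ] [ 0.5063 -0.0421] white 34 [ 0.5023 -0.0325]
top knob 0.3 [342.7 219. ] [ 0.5907 -0.046 ] white 959 [ 0.5858 -0.0432]
circle [ 0.59620034 -0.04765329] 0.132628
[... 664 characters left out ...]
 [323.2 282.1] [ 0.5977 -0.0484]
scene black 85 [291.4 298.7] [ 0.5833 -0.1264]
scene black 6 [354.  306.2] [ 0.6849 -0.0454]
scene black 14 [277.5 313.5] [ 0.591 -0.171]
scene black 16 [363.6 319.4] [ 0.7199 -0.0544]
scene knob 0.77 [296.6 249.6] [ 0.5132 -0.0475] white 32 [ 0.5007 -0.0333]
scene knob 0.67 [290.1 298. ] [ 0.5985 -0.1422] white 37 [ 0.5908 -0.1494]
scene knob 0.65 [354.5 253.3] [0.6062 0.0364] white 25 [0.603  0.0531]
scene knob 0.64 [353.4 301.5] [ 0.6905 -0.0567] white 32 [ 0.6914 -0.0635]
scene flask [422.8, 165.5, 459.1, 222.6] [0.59 0.39 0.03]
scene beaker [182.4, 381.8, 226.0, 434.6] [ 0.64  -0.388  0.03 ]
scene spare [141.3, 327.2, 164.4, 345.3] [ 0.447 -0.378  0.03 ]
```

```bash
cat >> h.py <<'E'
from scipy.spatial.transform import Rotation as Ro
def rot(azy):  # tool down with tool y at azimuth azy (deg)
    a=np.radians(azy); y=np.array([np.cos(a),np.sin(a),0]); z=np.array([0,0,-1.]); return np.c_[np.cross(y,z),y,z]
def delta(P,R,P2,az):
    R2=rot(az); return (R.T@(np.array(P2)-P)*1000).round(1), Ro.from_matrix(R.T@R2).as_rotvec(degrees=True).round(2)
C=np.array([.5972,-.0469]); TH=-3.0
K={n:C+.09*np.array([np.cos(np.radians(TH+o)),np.sin(np.radians(TH+o))]) for n,o in dict(F=0,L=90,N=180,R=270).items()}
E
python3 - <<'E'
from h import *
print(K); s=env.observe()
print(delta(s["position"],s["tool_rot"],[*K["R"],.19],-5.5))
E
```

```text
{'F': array([ 0.68707666, -0.05161024]), 'L': array([0.60191024, 0.04297666]), 'N': array([ 0.50732334, -0.04218976]), 'R': array([ 0.59248976, -0.13677666])}
(array([ 537.2, -265.1,   52.3]), array([ -0.  ,   0.  , -69.56]))
```

Emit:
servo_tool([
  {"linear": [20, -10, 2], "angular": [0, 0, -3], "gripper": 0.2},
  {"linear": [537, -265, 52], "angular": [0, 0, -69.6], "gripper": 0.2},
  {"linear": [537, -265, 52], "angular": [0, 0, -69.6], "gripper": 0.2},
  {"linear": [537, -265, 52], "angular": [0, 0, -69.6], "gripper": 0.2},
  {"linear": [537, -265, 52], "angular": [0, 0, -69.6], "gripper": 0.2},
  {"linear": [537, -265, 52], "angular": [0, 0, -69.6], "gripper": 0.2},
  {"linear": [537, -265, 52], "angular": [0, 0, -69.6], "gripper": 0.2},
  {"linear": [537, -265, 52], "angular": [0, 0, -69.6], "gripper": 0.2},
  {"linear": [537, -265, 52], "angular": [0, 0, -69.6], "gripper": 0.2},
  {"linear": [537, -265, 52], "angular": [0, 0, -69.6], "gripper": 0.2},
  {"linear": [537, -265, 52], "angular": [0, 0, -69.6], "gripper": 0.2},
  {"linear": [537, -265, 52], "angular": [0, 0, -69.6], "gripper": 0.2},
  {"linear": [537, -265, 52], "angular": [0, 0, -69.6], "gripper": 0.2},
  {"linear": [537, -265, 52], "angular": [0, 0, -69.6], "gripper": 0.2},
  {"linear": [537, -265, 52], "angular": [0, 0, -69.6], "gripper": 0.2},
  {"linear": [537, -265, 52], "angular": [0, 0, -69.6], "gripper": 0.2},
], force=60)

```text
time_s: 2.8
position: [0.5918, -0.1376, 0.1905]
tool_rot: [[0.096, 0.995, -0.0], [0.995, -0.096, -0.0], [-0.0, -0.0, -1.0]]
ft_force: [0.3, 0.5, 0.1]
grip_width: 0.0517
```

Run:
```python
from h import *
s=env.observe(); print(s["position"],s["tool_rot"].round(3),s["grip_width"],s["time_s"],s["q"].round(1))
p=env.get_image("wrist"); cv2.imwrite("pics/w1.png",p["frame"]); print(p["T_tool_cam"])
M=np.eye(4);M[:3,:3]=s["tool_rot"];M[:3,3]=s["position"];M=M@p["T_tool_cam"]
for n in K: print(n,proj(p,[*K[n],.106],M).round(0))
for r in env.trace(p,"knob_a"):
    w=(p["frame"].min(2)>130)&r["pixels"]
    print(r["confidence"],r["extent"])
    m=r["pixels"].astype(np.uint8)
    if w.sum()>20:
        print("white",w.sum(),ray(p,np.argwhere(w).mean(0)[::-1],.106,M).round(4))
```

```text
[ 0.59178998 -0.13761594  0.19048729] [[ 0.096  0.995 -0.   ]
 [ 0.995 -0.096 -0.   ]
 [-0.    -0.    -1.   ]] 0.051745781892637795 2.8 [-24.2  29.8  69.6  -0.   80.6 -18.7]
[[-6.79404338e-04  9.57964501e-01  2.86885958e-01  7.28208503e-02]
 [ 9.99999547e-01  4.59565339e-04  8.33630028e-04 -2.87427221e-04]
 [ 6.66745131e-04  2.86886394e-01 -9.57964379e-01 -1.31906697e-01]
 [ 0.00000000e+00  0.00000000e+00  0.00000000e+00  1.00000000e+00]]
F [475.  88.]
L [ 301. -105.]
N [147. 104.]
R [317. 252.]
0.9 [116.2, 64.7, 201.1, 145.7]
white 632 [ 0.5015 -0.0339  0.106 ]
0.8 [419.7, 47.9, 496.0, 134.3]
white 603 [ 0.6909 -0.0636  0.106 ]
0.58 [293.8, 207.4, 341.4, 286.4]
white 427 [ 0.5898 -0.149   0.106 ]
```

```bash
sleep 1
```

```text
(no output)
```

View pics/w1.png

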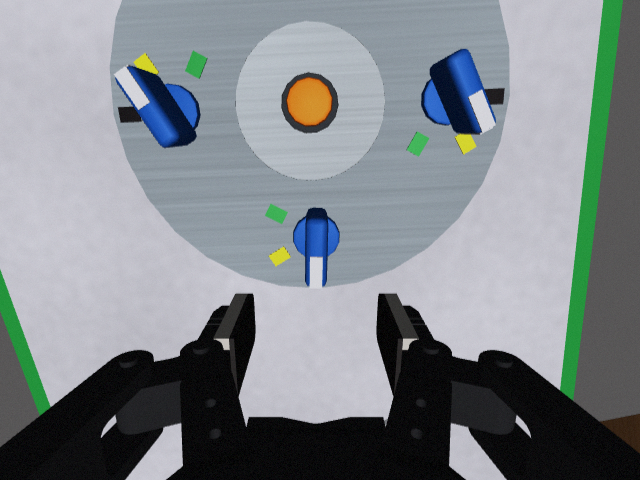

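The wrist view shows the right knob's blade vertical at column 316, rows 208–288. It is centred on the jaws and aligned with them, so I'll descend and grip.

Emit:
servo_tool([
  {"linear": [0, 0, 20], "angular": [0, 0, 0], "gripper": 0.2},
  {"linear": [0, 0, 55], "angular": [0, 0, 0], "gripper": 0.2},
  {"linear": [0, 0, 90], "angular": [0, 0, 0], "gripper": 0.2},
  {"linear": [0, 0, 104], "angular": [0, 0, 0], "gripper": 0.2},
  {"linear": [0, 0, 104], "angular": [0, 0, 0], "gripper": -0.6},
  {"linear": [0, 0, 104], "angular": [0, 0, 0], "gripper": -1},
  {"linear": [0, 0, 104], "angular": [0, 0, 0], "gripper": -1},
  {"linear": [0, 0, 104], "angular": [0, 0, 0], "gripper": -1},
  {"linear": [0, 0, 104], "angular": [0, 0, 0], "gripper": -1},
], force=60)

```text
time_s: 3.8
position: [0.5923, -0.1375, 0.0879]
tool_rot: [[0.095, 0.995, 0.001], [0.995, -0.095, -0.002], [-0.001, 0.001, -1.0]]
ft_force: [-5.2, -2.3, 6.5]
grip_width: 0.0131
```

Emit:
servo_tool([
  {"linear": [0, 0, 0], "angular": [0, 0, 5], "gripper": -1},
  {"linear": [0, 0, 0], "angular": [0, 0, 13], "gripper": -1},
  {"linear": [0, 0, 0], "angular": [0, 0, 21], "gripper": -1},
  {"linear": [0, 0, 0], "angular": [0, 0, 29], "gripper": -1},
  {"linear": [0, 0, 0], "angular": [0, 0, 37], "gripper": -1},
  {"linear": [0, 0, 0], "angular": [0, 0, 45], "gripper": -1},
  {"linear": [0, 0, 0], "angular": [0, 0, 53], "gripper": -1},
  {"linear": [0, 0, 0], "angular": [0, 0, 58], "gripper": -1},
  {"linear": [0, 0, 0], "angular": [0, 0, 58], "gripper": -1},
  {"linear": [0, 0, 0], "angular": [0, 0, 58], "gripper": -1},
])

```text
time_s: 4.8
position: [0.5926, -0.1378, 0.0879]
tool_rot: [[0.895, 0.446, 0.002], [0.446, -0.895, -0.002], [0.001, 0.003, -1.0]]
ft_force: [-3.8, -2.8, 4.6]
grip_width: 0.0134
```

Run:
```python
from h import *
s=env.observe(); print(s["position"],s["tool_rot"].round(3),s["q"].round(1),s["wrist_torque"])
p=env.get_image("wrist"); cv2.imwrite("pics/w2.png",p["frame"])
```

```text
[ 0.59258797 -0.13779066  0.08791922] [[ 0.895  0.446  0.002]
 [ 0.446 -0.895 -0.002]
 [ 0.001  0.003 -1.   ]] [-24.2  35.7  77.3  -0.1  66.9  39.3] [-0.54359648  0.71001139 -0.10870211]
```

```bash
sleep 1
```

```text
(no output)
```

View pics/w2.png

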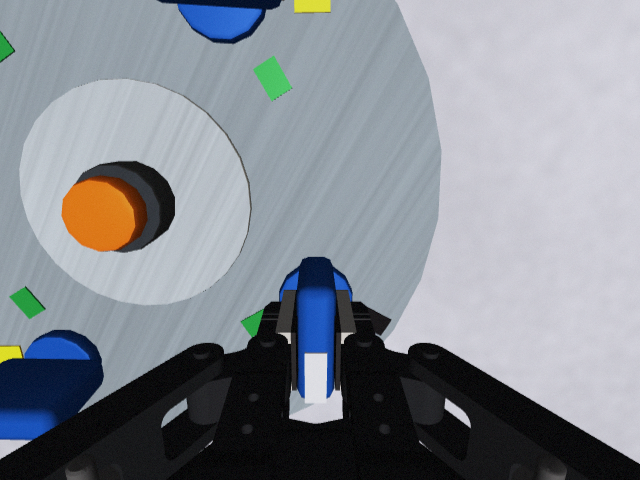

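The right knob is gripped; the pointer azimuth works out to 60.5° of turn, about halfway. Next I release it and go to the left knob.

```bash
sed -i 's/C=np.array(\[.5972,-.0469\])/C=np.array([.5968,-.0476])/' h.py
python3 - <<'E'
from h import *
s=env.observe()
print(K,delta(s["position"],s["tool_rot"],[*K["L"],.15],-6))
E
```

```text
{'F': array([ 0.68667666, -0.05231024]), 'L': array([0.60151024, 0.04227666]), 'N': array([ 0.50692334, -0.04288976]), 'R': array([ 0.59208976, -0.13747666])} (array([  88.4, -157. ,  -62.5]), array([ 1.600e-01,  4.000e-02, -5.748e+01]))
```

Emit:
servo_tool([
  {"linear": [0, 0, 0], "angular": [0, 0, 0], "gripper": 0.2},
  {"linear": [0, 0, 0], "angular": [0, 0, 0], "gripper": 0.2},
  {"linear": [0, 0, 0], "angular": [0, 0, 0], "gripper": 0.2},
  {"linear": [0, 0, -25], "angular": [0, 0, 0], "gripper": 0.2},
  {"linear": [0, 0, -62], "angular": [0, 0, 0], "gripper": 0.2},
  {"linear": [12, -21, -62], "angular": [0, 0, -8], "gripper": 0.2},
  {"linear": [26, -46, -62], "angular": [0, 0, -16], "gripper": 0.2},
  {"linear": [40, -71, -62], "angular": [0, 0, -24], "gripper": 0.2},
  {"linear": [54, -96, -62], "angular": [0, 0, -32], "gripper": 0.2},
  {"linear": [68, -121, -62], "angular": [0, 0, -40], "gripper": 0.2},
  {"linear": [80, -142, -62], "angular": [0, 0, -48], "gripper": 0.2},
  {"linear": [88.5, -157, -62], "angular": [0, 0, -55], "gripper": 0.2},
  {"linear": [88.5, -157, -62], "angular": [0, 0, -57.5], "gripper": 0.2},
  {"linear": [88.5, -157, -62], "angular": [0, 0, -57.5], "gripper": 0.2},
  {"linear": [88.5, -157, -62], "angular": [0, 0, -57.5], "gripper": 0.2},
])

```text
time_s: 6.35
position: [0.6014, 0.043, 0.1483]
tool_rot: [[0.105, 0.994, 0.0], [0.994, -0.105, 0.0], [0.0, 0.0, -1.0]]
ft_force: [-0.3, 0.1, 0.6]
grip_width: 0.051
```

Run:
```python
from h import *
s=env.observe(); print(s["position"],s["tool_rot"].round(3),s["q"].round(1),s["time_s"])
p=env.get_image("wrist"); cv2.imwrite("pics/w3.png",p["frame"])
p=env.get_image("scene"); cv2.imwrite("pics/s3.png",cv2.resize(p["frame"][150:380,200:420],None,fx=2.6,fy=2.6))
```

```text
[0.60137506 0.04301551 0.14829424] [[ 0.105  0.994  0.   ]
 [ 0.994 -0.105  0.   ]
 [ 0.     0.    -1.   ]] [-7.1 31.5 74.   0.  74.5 -1.1] 6.35
```

```bash
sleep 1
```

```text
(no output)
```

View pics/w3.png

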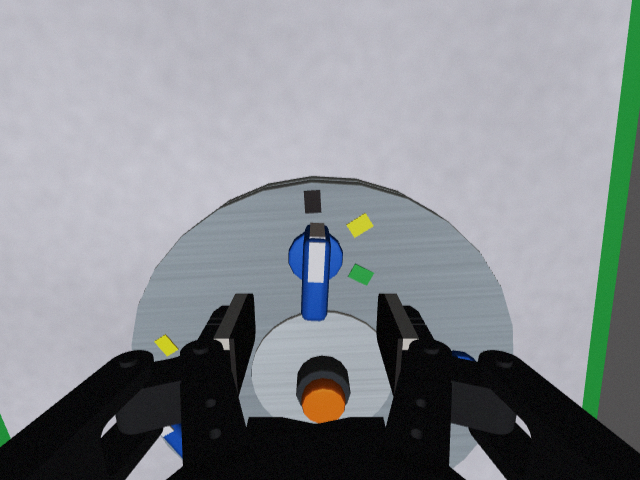

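View pics/s3.png

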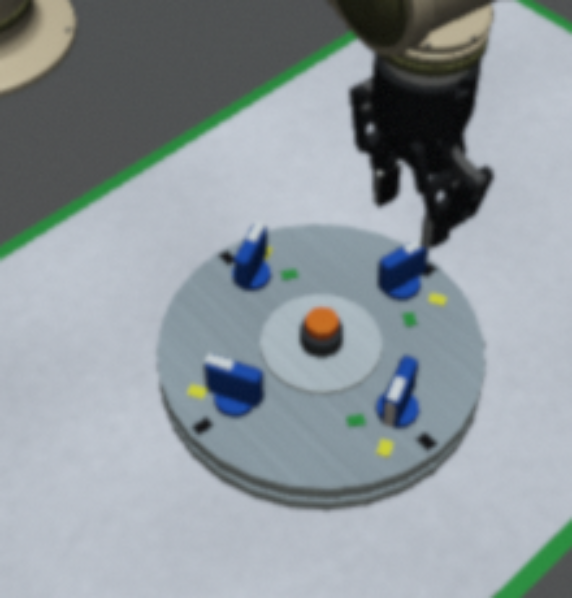

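The right knob now points at yellow. The left blade (wrist view, column 316, rows 235–320) is centred and aligned. Next I descend, grip and turn it 57° to halfway.

Emit:
servo_tool([
  {"linear": [0, 0, 20], "angular": [0, 0, 0], "gripper": 0.2},
  {"linear": [0, 0, 50], "angular": [0, 0, 0], "gripper": 0.2},
  {"linear": [0, 0, 62], "angular": [0, 0, 0], "gripper": 0.2},
  {"linear": [0, 0, 62], "angular": [0, 0, 0], "gripper": -0.6},
  {"linear": [0, 0, 62], "angular": [0, 0, 0], "gripper": -1},
  {"linear": [0, 0, 62], "angular": [0, 0, 0], "gripper": -1},
  {"linear": [0, 0, 62], "angular": [0, 0, 0], "gripper": -1},
  {"linear": [0, 0, 62], "angular": [0, 0, 0], "gripper": -1},
  {"linear": [0, 0, 62], "angular": [0, 0, 0], "gripper": -1},
  {"linear": [0, 0, 62], "angular": [0, 0, 5], "gripper": -1},
  {"linear": [0, 0, 62], "angular": [0, 0, 13], "gripper": -1},
  {"linear": [0, 0, 62], "angular": [0, 0, 21], "gripper": -1},
  {"linear": [0, 0, 62], "angular": [0, 0, 29], "gripper": -1},
  {"linear": [0, 0, 62], "angular": [0, 0, 37], "gripper": -1},
  {"linear": [0, 0, 62], "angular": [0, 0, 45], "gripper": -1},
  {"linear": [0, 0, 62], "angular": [0, 0, 53], "gripper": -1},
  {"linear": [0, 0, 62], "angular": [0, 0, 57], "gripper": -1},
  {"linear": [0, 0, 62], "angular": [0, 0, 57], "gripper": -1},
  {"linear": [0, 0, 62], "angular": [0, 0, 57], "gripper": -1},
  {"linear": [0, 0, 62], "angular": [0, 0, 57], "gripper": -1},
])

```text
time_s: 8.45
position: [0.6021, 0.0423, 0.0877]
tool_rot: [[0.89, 0.456, 0.003], [0.456, -0.89, -0.001], [0.002, 0.003, -1.0]]
ft_force: [-1.9, -4.3, 6.9]
grip_width: 0.0131
```

Run:
```python
from h import *
s=env.observe(); print(s["position"],s["tool_rot"].round(3),s["q"].round(1),s["time_s"])
p=env.get_image("wrist"); cv2.imwrite("pics/w4.png",p["frame"])
for _ in range(4): p=env.get_image("scene")
cv2.imwrite("pics/s4.png",cv2.resize(p["frame"][150:380,200:420],None,fx=2.6,fy=2.6))
```

```text
[0.60210673 0.04232932 0.08774409] [[ 0.89   0.456  0.003]
 [ 0.456 -0.89  -0.001]
 [ 0.002  0.003 -1.   ]] [-7.2 35.3 78.1 -0.1 66.4 55.7] 8.45
```

```bash
sleep 1
```

```text
(no output)
```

View pics/w4.png

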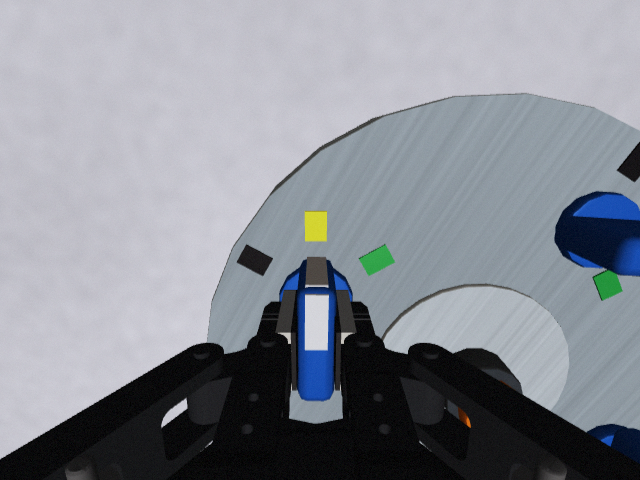

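View pics/s4.png

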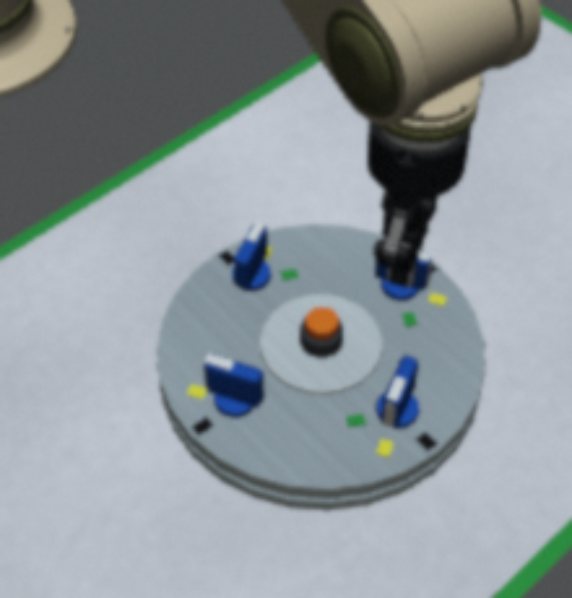

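The left pointer sits on its yellow mark, so all four knobs are halfway. I'll turn this one on to tight.

Emit:
servo_tool([
  {"linear": [0, 0, 0], "angular": [0, 0, 0], "gripper": -1},
  {"linear": [0, 0, 0], "angular": [0, 0, 5], "gripper": -1},
  {"linear": [0, 0, 0], "angular": [0, 0, 13], "gripper": -1},
  {"linear": [0, 0, 0], "angular": [0, 0, 21], "gripper": -1},
  {"linear": [0, 0, 0], "angular": [0, 0, 29], "gripper": -1},
  {"linear": [0, 0, 0], "angular": [0, 0, 37], "gripper": -1},
  {"linear": [0, 0, 0], "angular": [0, 0, 45], "gripper": -1},
  {"linear": [0, 0, 0], "angular": [0, 0, 53], "gripper": -1},
  {"linear": [0, 0, 0], "angular": [0, 0, 58], "gripper": -1},
  {"linear": [0, 0, 0], "angular": [0, 0, 59], "gripper": -1},
  {"linear": [0, 0, 0], "angular": [0, 0, 59], "gripper": -1},
])

```text
time_s: 9.8
position: [0.602, 0.0413, 0.0877]
tool_rot: [[0.849, -0.528, 0.002], [-0.528, -0.849, -0.003], [0.004, 0.002, -1.0]]
ft_force: [-2.3, -9.1, 6.7]
grip_width: 0.0132
```

Run:
```python
from h import *
s=env.observe(); print(s["position"],s["tool_rot"].round(3),s["q"].round(1),s["time_s"],s["wrist_torque"])
p=env.get_image("wrist"); cv2.imwrite("pics/w5.png",p["frame"])
az=np.degrees(np.arctan2(s["tool_rot"][1,0],s["tool_rot"][0,0])); print(az, 87-az)
print(delta(s["position"],s["tool_rot"],[*K["R"],.14],-63.5))
```

```text
[0.6020039  0.04131453 0.08773048] [[ 0.849 -0.528  0.002]
 [-0.528 -0.849 -0.003]
 [ 0.004  0.002 -1.   ]] [ -7.2  35.3  78.1  -0.2  66.4 114.7] 9.8 [-1.65629526  0.61143193 -0.03281705]
-31.890651273305057 118.89065127330505
(array([ 86.2, 157.1, -51.7]), array([  0.19,  -0.15, -58.39]))
```

```bash
sleep 1
```

```text
(no output)
```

View pics/w5.png

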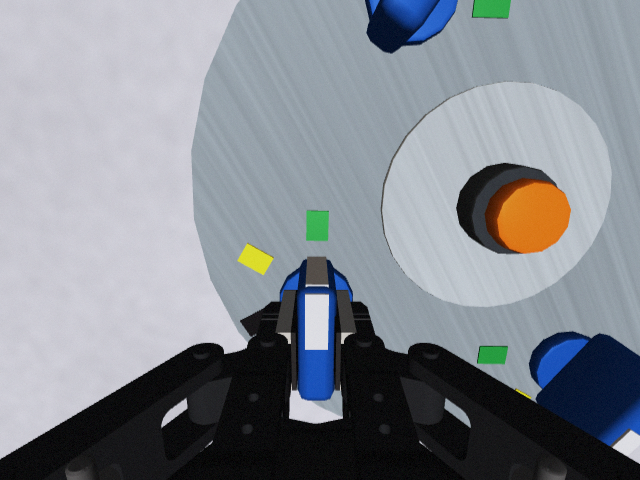

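The left pointer is on the green mark. I release it, move to the right knob and take it to tight.

Emit:
servo_tool([
  {"linear": [0, 0, 0], "angular": [0, 0, 0], "gripper": 0.2},
  {"linear": [0, 0, 0], "angular": [0, 0, 0], "gripper": 0.2},
  {"linear": [0, 0, 0], "angular": [0, 0, 0], "gripper": 0.2},
  {"linear": [0, 0, -22], "angular": [0, 0, 0], "gripper": 0.2},
  {"linear": [0, 0, -52], "angular": [0, 0, 0], "gripper": 0.2},
  {"linear": [12, 21, -52], "angular": [0, 0, -8], "gripper": 0.2},
  {"linear": [26, 46, -52], "angular": [0, 0, -16], "gripper": 0.2},
  {"linear": [40, 71, -52], "angular": [0, 0, -24], "gripper": 0.2},
  {"linear": [54, 96, -52], "angular": [0, 0, -32], "gripper": 0.2},
  {"linear": [68, 121, -52], "angular": [0, 0, -40], "gripper": 0.2},
  {"linear": [80, 142, -52], "angular": [0, 0, -48], "gripper": 0.2},
  {"linear": [86, 157, -52], "angular": [0, 0, -55], "gripper": 0.2},
  {"linear": [86, 157, -52], "angular": [0, 0, -58.4], "gripper": 0.2},
  {"linear": [86, 157, -52], "angular": [0, 0, -58.4], "gripper": 0.2},
  {"linear": [86, 157, -52], "angular": [0, 0, -58.4], "gripper": 0.2},
])

```text
time_s: 11.35
position: [0.5913, -0.1352, 0.1383]
tool_rot: [[0.896, 0.444, -0.0], [0.444, -0.896, 0.0], [0.0, -0.0, -1.0]]
ft_force: [-0.2, 0.3, 0.2]
grip_width: 0.051
```

Run:
```python
from h import *
s=env.observe(); print(s["position"],s["tool_rot"].round(3),s["q"].round(1),s["time_s"])
p=env.get_image("wrist"); cv2.imwrite("pics/w6.png",p["frame"])
```

```text
[ 0.59126767 -0.13519315  0.13827014] [[ 0.896  0.444 -0.   ]
 [ 0.444 -0.896  0.   ]
 [ 0.    -0.    -1.   ]] [-24.1  32.4  74.1   0.   73.5  39.6] 11.35
```

```bash
sleep 1
```

```text
(no output)
```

View pics/w6.png

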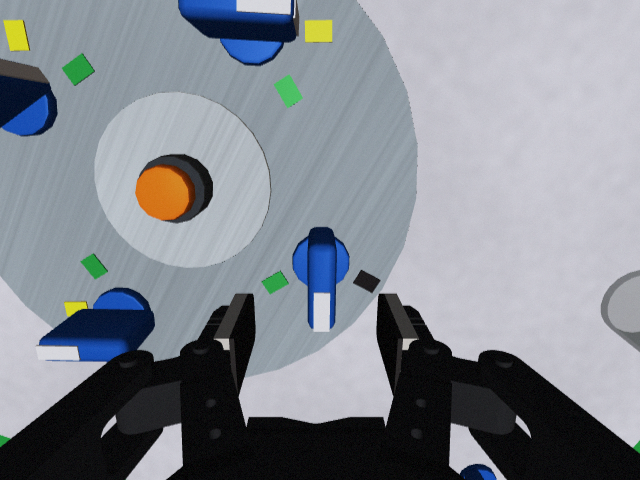

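The right blade sits at column 321 against a jaw centre of 316, so I'll shift +2.5 mm in y while descending, then grip and turn.

Emit:
servo_tool([
  {"linear": [0, 2.5, 15], "angular": [0, 0, 0], "gripper": 0.2},
  {"linear": [0, 2.5, 42], "angular": [0, 0, 0], "gripper": 0.2},
  {"linear": [0, 2.5, 51], "angular": [0, 0, 0], "gripper": 0.2},
  {"linear": [0, 2.5, 51], "angular": [0, 0, 0], "gripper": -0.6},
  {"linear": [0, 2.5, 51], "angular": [0, 0, 0], "gripper": -1},
  {"linear": [0, 2.5, 51], "angular": [0, 0, 0], "gripper": -1},
  {"linear": [0, 2.5, 51], "angular": [0, 0, 0], "gripper": -1},
  {"linear": [0, 2.5, 51], "angular": [0, 0, 0], "gripper": -1},
  {"linear": [0, 2.5, 51], "angular": [0, 0, 0], "gripper": -1},
  {"linear": [0, 2.5, 51], "angular": [0, 0, 5], "gripper": -1},
  {"linear": [0, 2.5, 51], "angular": [0, 0, 13], "gripper": -1},
  {"linear": [0, 2.5, 51], "angular": [0, 0, 21], "gripper": -1},
  {"linear": [0, 2.5, 51], "angular": [0, 0, 29], "gripper": -1},
  {"linear": [0, 2.5, 51], "angular": [0, 0, 37], "gripper": -1},
  {"linear": [0, 2.5, 51], "angular": [0, 0, 45], "gripper": -1},
  {"linear": [0, 2.5, 51], "angular": [0, 0, 53], "gripper": -1},
  {"linear": [0, 2.5, 51], "angular": [0, 0, 58], "gripper": -1},
  {"linear": [0, 2.5, 51], "angular": [0, 0, 58.5], "gripper": -1},
  {"linear": [0, 2.5, 51], "angular": [0, 0, 58.5], "gripper": -1},
  {"linear": [0, 2.5, 51], "angular": [0, 0, 58.5], "gripper": -1},
])

```text
time_s: 13.4
position: [0.5927, -0.1385, 0.0886]
tool_rot: [[0.847, -0.531, 0.002], [-0.531, -0.847, -0.002], [0.003, 0.0, -1.0]]
ft_force: [-1.0, -2.2, 6.0]
grip_width: 0.0134
```

Run:
```python
from h import *
s=env.observe(); print(s["position"],s["tool_rot"].round(3),s["q"].round(1),s["time_s"],s["wrist_torque"])
p=env.get_image("wrist"); cv2.imwrite("pics/w7.png",p["frame"])
az=np.degrees(np.arctan2(s["tool_rot"][1,0],s["tool_rot"][0,0])); print(az, 87-az)
print(delta(s["position"],s["tool_rot"],[*K["N"],.14],27))
p=env.get_image("scene")
cv2.imwrite("pics/s7.png",cv2.resize(p["frame"][150:380,200:420],None,fx=2.6,fy=2.6))
```

```text
[ 0.59272525 -0.13851768  0.088647  ] [[ 0.847 -0.531  0.002]
 [-0.531 -0.847 -0.002]
 [ 0.003  0.    -1.   ]] [-24.3  35.7  77.2  -0.   67.   97.8] 13.4 [-0.17200944  0.3293418  -0.11488933]
-32.077028702828684 119.07702870282868
(array([-123.4,  -35.4,  -51.7]), array([ 2.0000e-01, -2.0000e-02, -1.4908e+02]))
```

```bash
sleep 1
```

```text
(no output)
```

View pics/w7.png

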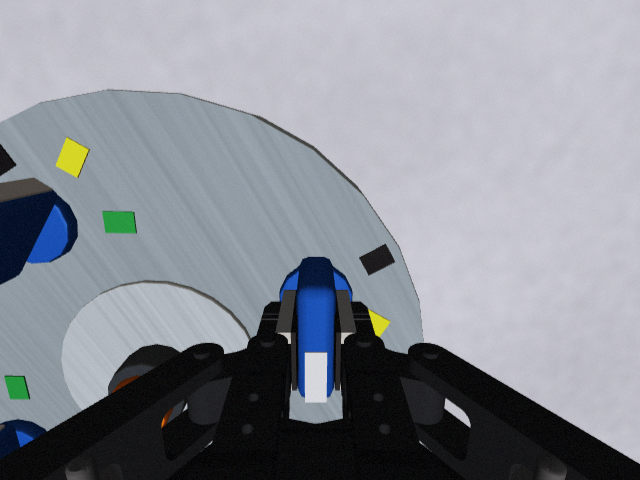

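View pics/s7.png

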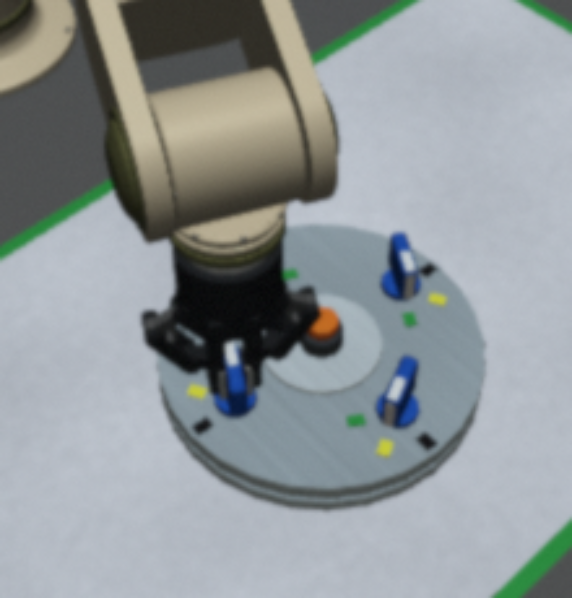

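The right knob is at about 119° and was held there. The opposite pair is tight with the other two still halfway. Next is the near knob, which needs a long unwind of −149°.

Emit:
servo_tool([
  {"linear": [0, 0, 0], "angular": [0, 0, 0], "gripper": 0.2},
  {"linear": [0, 0, 0], "angular": [0, 0, 0], "gripper": 0.2},
  {"linear": [0, 0, 0], "angular": [0, 0, 0], "gripper": 0.2},
  {"linear": [0, 0, -22], "angular": [0, 0, 0], "gripper": 0.2},
  {"linear": [0, 0, -52], "angular": [0, 0, 0], "gripper": 0.2},
  {"linear": [-10, -3, -70], "angular": [0, 0, -8], "gripper": 0.2},
  {"linear": [-20, -6, -70], "angular": [0, 0, -16], "gripper": 0.2},
  {"linear": [-32, -9, -70], "angular": [0, 0, -24], "gripper": 0.2},
  {"linear": [-44, -12, -70], "angular": [0, 0, -32], "gripper": 0.2},
  {"linear": [-56, -16, -70], "angular": [0, 0, -40], "gripper": 0.2},
  {"linear": [-68, -20, -70], "angular": [0, 0, -48], "gripper": 0.2},
  {"linear": [-80, -23, -70], "angular": [0, 0, -56], "gripper": 0.2},
  {"linear": [-92, -26, -70], "angular": [0, 0, -64], "gripper": 0.2},
  {"linear": [-104, -30, -70], "angular": [0, 0, -72], "gripper": 0.2},
  {"linear": [-112, -32, -70], "angular": [0, 0, -80], "gripper": 0.2},
  {"linear": [-120, -34, -70], "angular": [0, 0, -88], "gripper": 0.2},
  {"linear": [-123.5, -35, -70], "angular": [0, 0, -96], "gripper": 0.2},
  {"linear": [-123.5, -35, -70], "angular": [0, 0, -104], "gripper": 0.2},
  {"linear": [-123.5, -35, -70], "angular": [0, 0, -112], "gripper": 0.2},
  {"linear": [-123.5, -35, -70], "angular": [0, 0, -120], "gripper": 0.2},
])

```text
time_s: 15.5
position: [0.5062, -0.0426, 0.1573]
tool_rot: [[0.03, 1.0, -0.0], [1.0, -0.03, 0.0], [0.0, -0.0, -1.0]]
ft_force: [-0.5, -1.0, 0.0]
grip_width: 0.0509
```

Emit:
servo_tool([
  {"linear": [0, 0, 0], "angular": [0, 0, -8], "gripper": 0.2},
  {"linear": [0, 0, 0], "angular": [0, 0, -16], "gripper": 0.2},
  {"linear": [0, 0, 0], "angular": [0, 0, -24], "gripper": 0.2},
  {"linear": [0, 0, 0], "angular": [0, 0, -29], "gripper": 0.2},
  {"linear": [0, 0, 0], "angular": [0, 0, -29], "gripper": 0.2},
  {"linear": [0, 0, 0], "angular": [0, 0, -29], "gripper": 0.2},
])

```text
time_s: 16.1
position: [0.5062, -0.0426, 0.1573]
tool_rot: [[-0.451, 0.893, -0.0], [0.893, 0.451, 0.0], [0.0, -0.0, -1.0]]
ft_force: [0.3, 0.4, 0.4]
grip_width: 0.051
```

Run:
```python
from h import *
s=env.observe(); print(s["position"],s["tool_rot"].round(3),s["q"].round(1),s["time_s"])
p=env.get_image("wrist"); cv2.imwrite("pics/w8.png",p["frame"])
M=np.eye(4);M[:3,:3]=s["tool_rot"];M[:3,3]=s["position"];M=M@p["T_tool_cam"]
print(proj(p,[*K["N"],.106],M))
print(delta(s["position"],s["tool_rot"],[*K["N"],.086],27))
```

```text
[ 0.50621918 -0.04260991  0.15729519] [[-0.451  0.893 -0.   ]
 [ 0.893  0.451  0.   ]
 [ 0.    -0.    -1.   ]] [-18.2  22.4  88.8   0.   68.8 -45. ] 16.1
[317.46494732 275.06003507]
(array([-0.6,  0.5, 71.3]), array([-0. , -0. , -0.2]))
```

```bash
sleep 1
```

```text
(no output)
```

View pics/w8.png

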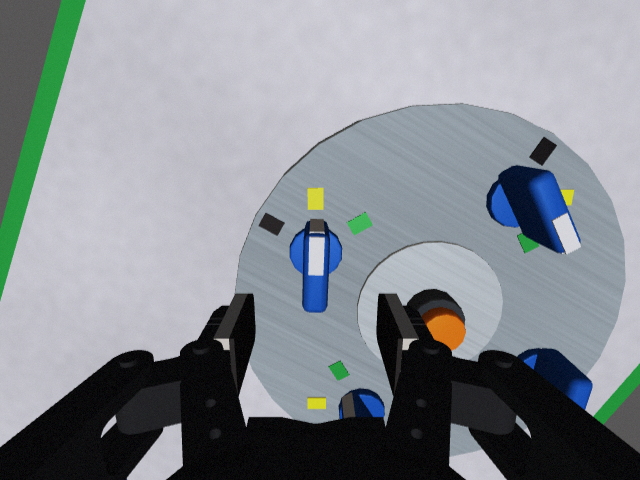

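The near blade (column 316, rows 222–310) is aligned with its yellow mark and centred in the jaws. I descend, grip and turn it to tight.

Emit:
servo_tool([
  {"linear": [0, 0, 20], "angular": [0, 0, 0], "gripper": 0.2},
  {"linear": [0, 0, 55], "angular": [0, 0, 0], "gripper": 0.2},
  {"linear": [0, 0, 70], "angular": [0, 0, 0], "gripper": 0.2},
  {"linear": [0, 0, 70], "angular": [0, 0, 0], "gripper": -0.6},
  {"linear": [0, 0, 70], "angular": [0, 0, 0], "gripper": -1},
  {"linear": [0, 0, 70], "angular": [0, 0, 0], "gripper": -1},
  {"linear": [0, 0, 70], "angular": [0, 0, 0], "gripper": -1},
  {"linear": [0, 0, 70], "angular": [0, 0, 0], "gripper": -1},
  {"linear": [0, 0, 70], "angular": [0, 0, 0], "gripper": -1},
  {"linear": [0, 0, 70], "angular": [0, 0, 5], "gripper": -1},
  {"linear": [0, 0, 70], "angular": [0, 0, 13], "gripper": -1},
  {"linear": [0, 0, 70], "angular": [0, 0, 21], "gripper": -1},
  {"linear": [0, 0, 70], "angular": [0, 0, 29], "gripper": -1},
  {"linear": [0, 0, 70], "angular": [0, 0, 37], "gripper": -1},
  {"linear": [0, 0, 70], "angular": [0, 0, 45], "gripper": -1},
  {"linear": [0, 0, 70], "angular": [0, 0, 53], "gripper": -1},
  {"linear": [0, 0, 70], "angular": [0, 0, 58], "gripper": -1},
  {"linear": [0, 0, 70], "angular": [0, 0, 58.5], "gripper": -1},
  {"linear": [0, 0, 70], "angular": [0, 0, 58.5], "gripper": -1},
  {"linear": [0, 0, 70], "angular": [0, 0, 58.5], "gripper": -1},
])

```text
time_s: 18.15
position: [0.507, -0.043, 0.0884]
tool_rot: [[0.523, 0.853, 0.003], [0.853, -0.523, -0.001], [0.001, 0.003, -1.0]]
ft_force: [-0.7, -2.6, 6.2]
grip_width: 0.0128
```

Run:
```python
from h import *
s=env.observe(); print(s["position"],s["tool_rot"].round(3),s["q"].round(1),s["time_s"],s["wrist_torque"])
p=env.get_image("wrist"); cv2.imwrite("pics/w9.png",p["frame"])
az=np.degrees(np.arctan2(s["tool_rot"][1,0],s["tool_rot"][0,0])); print(az, 177-az)
print(delta(s["position"],s["tool_rot"],[*K["F"],.15],23))
```

```text
[ 0.50703216 -0.04304479  0.08844645] [[ 0.523  0.853  0.003]
 [ 0.853 -0.523 -0.001]
 [ 0.001  0.003 -1.   ]] [-18.2  27.6  93.9  -0.   58.3  13.3] 18.15 [-0.37815687  0.19755998 -0.12486452]
58.48950916827043 118.51049083172957
(array([ 86. , 158.2, -61. ]), array([ 1.700e-01,  5.000e-02, -5.451e+01]))
```

```bash
sleep 1
```

```text
(no output)
```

View pics/w9.png

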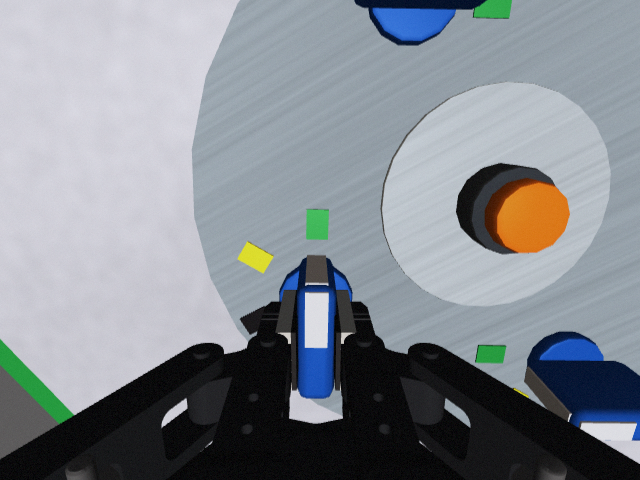

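The near knob is on green. The far knob is last.

Emit:
servo_tool([
  {"linear": [0, 0, 0], "angular": [0, 0, 0], "gripper": 0.2},
  {"linear": [0, 0, 0], "angular": [0, 0, 0], "gripper": 0.2},
  {"linear": [0, 0, 0], "angular": [0, 0, 0], "gripper": 0.2},
  {"linear": [0, 0, -25], "angular": [0, 0, 0], "gripper": 0.2},
  {"linear": [0, 0, -62], "angular": [0, 0, 0], "gripper": 0.2},
  {"linear": [12, 21, -62], "angular": [0, 0, -8], "gripper": 0.2},
  {"linear": [26, 46, -62], "angular": [0, 0, -16], "gripper": 0.2},
  {"linear": [40, 71, -62], "angular": [0, 0, -24], "gripper": 0.2},
  {"linear": [54, 96, -62], "angular": [0, 0, -32], "gripper": 0.2},
  {"linear": [68, 121, -62], "angular": [0, 0, -40], "gripper": 0.2},
  {"linear": [80, 142, -62], "angular": [0, 0, -48], "gripper": 0.2},
  {"linear": [86, 158, -62], "angular": [0, 0, -54], "gripper": 0.2},
  {"linear": [86, 158, -62], "angular": [0, 0, -54.5], "gripper": 0.2},
  {"linear": [86, 158, -62], "angular": [0, 0, -54.5], "gripper": 0.2},
  {"linear": [86, 158, -62], "angular": [0, 0, -54.5], "gripper": 0.2},
])

```text
time_s: 19.7
position: [0.6851, -0.0518, 0.1494]
tool_rot: [[-0.388, 0.922, -0.001], [0.922, 0.388, 0.0], [0.0, -0.0, -1.0]]
ft_force: [0.5, 0.1, -0.3]
grip_width: 0.0511
```

Run:
```python
from h import *
s=env.observe(); print(s["position"],s["tool_rot"].round(3),s["q"].round(1),s["time_s"])
p=env.get_image("wrist"); cv2.imwrite("pics/w10.png",p["frame"])
M=np.eye(4);M[:3,:3]=s["tool_rot"];M[:3,3]=s["position"];M=M@p["T_tool_cam"]
print(proj(p,[*K["F"],.106],M))
print(delta(s["position"],s["tool_rot"],[*K["F"],.086],23))
```

```text
[ 0.68510351 -0.051811    0.14940501] [[-0.388  0.922 -0.001]
 [ 0.922  0.388  0.   ]
 [ 0.    -0.    -1.   ]] [-14.2  39.6  57.8   0.   82.6 -37. ] 19.7
[319.04515102 281.71143587]
(array([-1.1,  1.3, 63.4]), array([-0.03, -0.03, -0.16]))
```

```bash
sleep 1
```

```text
(no output)
```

View pics/w10.png

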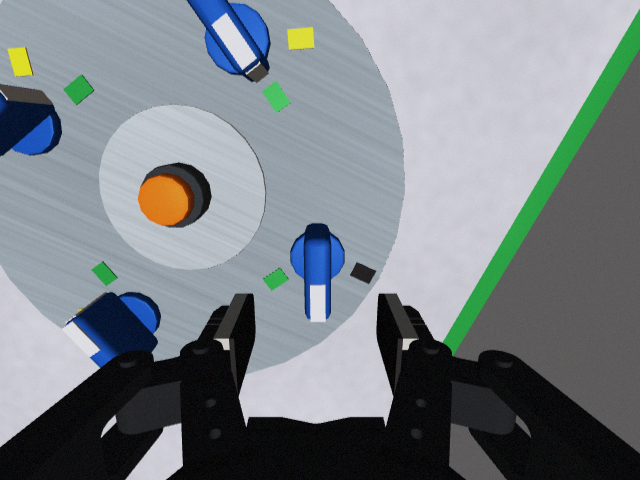

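The far blade (column 317, rows 228–320) is aligned and its value is about 64°. I grip it and turn 55°.

Emit:
servo_tool([
  {"linear": [-1, 1, 20], "angular": [0, 0, 0], "gripper": 0.2},
  {"linear": [-1, 1, 50], "angular": [0, 0, 0], "gripper": 0.2},
  {"linear": [-1, 1, 62], "angular": [0, 0, 0], "gripper": 0.2},
  {"linear": [-1, 1, 62], "angular": [0, 0, 0], "gripper": -0.6},
  {"linear": [-1, 1, 62], "angular": [0, 0, 0], "gripper": -1},
  {"linear": [-1, 1, 62], "angular": [0, 0, 0], "gripper": -1},
  {"linear": [-1, 1, 62], "angular": [0, 0, 0], "gripper": -1},
  {"linear": [-1, 1, 62], "angular": [0, 0, 0], "gripper": -1},
  {"linear": [-1, 1, 62], "angular": [0, 0, 0], "gripper": -1},
  {"linear": [-1, 1, 62], "angular": [0, 0, 5], "gripper": -1},
  {"linear": [-1, 1, 62], "angular": [0, 0, 13], "gripper": -1},
  {"linear": [-1, 1, 62], "angular": [0, 0, 21], "gripper": -1},
  {"linear": [-1, 1, 62], "angular": [0, 0, 29], "gripper": -1},
  {"linear": [-1, 1, 62], "angular": [0, 0, 37], "gripper": -1},
  {"linear": [-1, 1, 62], "angular": [0, 0, 45], "gripper": -1},
  {"linear": [-1, 1, 62], "angular": [0, 0, 52], "gripper": -1},
  {"linear": [-1, 1, 62], "angular": [0, 0, 55], "gripper": -1},
  {"linear": [-1, 1, 62], "angular": [0, 0, 55], "gripper": -1},
  {"linear": [-1, 1, 62], "angular": [0, 0, 55], "gripper": -1},
  {"linear": [-1, 1, 62], "angular": [0, 0, 55], "gripper": -1},
])

```text
time_s: 21.75
position: [0.6864, -0.0532, 0.0892]
tool_rot: [[0.531, 0.847, -0.001], [0.847, -0.531, -0.001], [-0.002, -0.0, -1.0]]
ft_force: [-7.5, -1.0, 4.8]
grip_width: 0.0133
```

Emit:
servo_tool([
  {"linear": [0, 0, 0], "angular": [0, 0, 0], "gripper": 0.2},
  {"linear": [0, 0, 0], "angular": [0, 0, 0], "gripper": 0.2},
  {"linear": [0, 0, 0], "angular": [0, 0, 0], "gripper": 0.2},
  {"linear": [0, 0, -25], "angular": [0, 0, 0], "gripper": 0.2},
  {"linear": [0, 0, -65], "angular": [0, 0, 0], "gripper": 0.2},
  {"linear": [0, 0, -110], "angular": [0, 0, 0], "gripper": 0.2},
  {"linear": [0, 0, -150], "angular": [0, 0, 0], "gripper": 0.2},
  {"linear": [0, 0, -150], "angular": [0, 0, 0], "gripper": 0.2},
  {"linear": [0, 0, -150], "angular": [0, 0, 0], "gripper": 0.2},
])

```text
time_s: 22.65
position: [0.6873, -0.0525, 0.2381]
tool_rot: [[0.531, 0.848, 0.002], [0.848, -0.531, -0.0], [0.001, 0.002, -1.0]]
ft_force: [-0.1, -0.7, 0.0]
grip_width: 0.0515
```

Run:
```python
from h import *
s=env.observe(); print(s["position"],s["tool_rot"].round(3),s["q"].round(1),s["time_s"],s["ft_force"])
az=np.degrees(np.arctan2(s["tool_rot"][1,0],s["tool_rot"][0,0])); print(az, 177-az)
p=env.get_image("wrist"); cv2.imwrite("pics/w11.png",p["frame"])
p=env.get_image("scene")
cv2.imwrite("pics/s11.png",p["frame"])
cv2.imwrite("pics/s11c.png",cv2.resize(p["frame"][220:360,240:400],None,fx=4,fy=4))
for n in ["scene","top"]:
    p=env.get_image(n)
    for q in ["flask","beaker","spare"]:
        for r in env.trace(p,q)[:1]: print(n,q,r["confidence"],r["extent"])
```

```text
[ 0.6873387  -0.0525025   0.23806254] [[ 0.531  0.848  0.002]
 [ 0.848 -0.531 -0.   ]
 [ 0.001  0.002 -1.   ]] [-14.2  36.7  48.9   0.   94.3  17.9] 22.65 [-0.06848685 -0.67600073  0.00895931]
57.94834823688254 119.05165176311746
scene flask 0.72 [423.8, 169.6, 458.4, 222.1]
scene beaker 0.64 [182.7, 383.3, 226.1, 434.3]
scene spare 0.97 [141.0, 326.9, 168.3, 350.0]
top flask 0.57 [134.6, 192.9, 179.8, 229.2]
top beaker 0.64 [473.6, 178.2, 516.7, 208.0]
top spare 0.74 [132.9, 193.7, 178.1, 232.0]
```

```bash
sleep 1
```

```text
(no output)
```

View pics/w11.png

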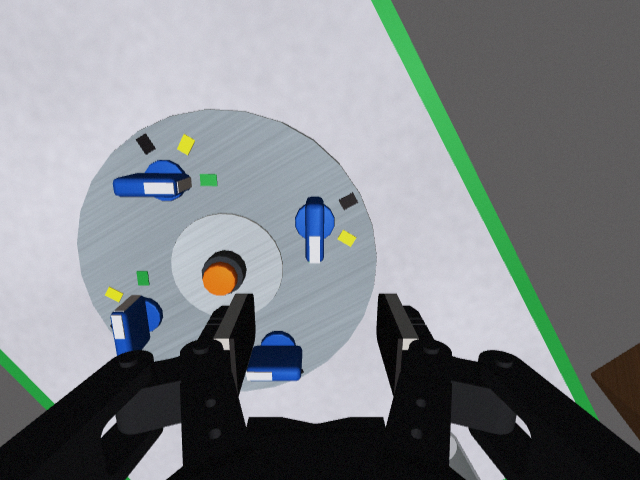

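View pics/s11c.png

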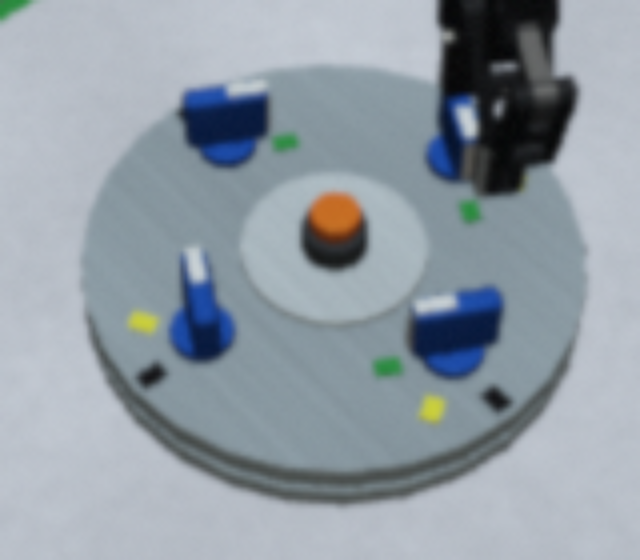

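All four pointers are on green, the arm is clear, and the bystanders' outlines match the start. I'm handing it in.

Run:
```python
from rig import env
print(env.close_job())
```

```text
the job is handed in; nothing more can be done
None
```

All four wing knobs are tightened to the green mark in the required two-pass order. The job was handed in at about 23 s, and no verdict was reported.

**First pass:** I turned the right knob and then the left, the two loose ones, to the yellow mark. They ended at about 60° each, with the pre-turned pair at about 60° and 64°.

**Second pass:** I turned left, then right (opposite it), then near, then far. Tool angle at release put the left, right and far knobs at about 119° and the near knob at about 118.5°. The limit is 106° and the stop is at 120°.

**Last checks:**
- **Pointers:** the wrist and scene pictures agree with those angles. In the final pictures, the gripper or a knob hid parts of the right, near and far knobs and their green marks. I confirmed left and near against their marks while gripping them; right and far rest mainly on the tool angle.
- **Bystanders:** the flask and beaker outlines match the start in both cameras.
- **Spare knob:** it matches in the scene camera. In the last top picture the network's "spare" result was actually the flask, so the top camera gives no check on it.
- **Arm:** it was clear of everything, with the tool at 0.24 m and the wrist force near zero.

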